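# Set the flip tags of the parts bins

## Robot

A 6-joint arm with a two-finger parallel gripper is mounted at the origin on the work surface. World frame = base frame: x ahead of the robot, y to its left, z up, the work surface at z = 0. Lengths are in mm, angles in rad, forces in N, time in s.
With the tool pointing down it reaches from about 400 to 825 mm from the base axis. Payload 7 kg.
Tool frame: the origin (TCP) lies at the very end of the fingers, on their centre line; the grasp point (between the pads) lies 19 mm behind it; z points along the fingers, y is the line along which they close (so a half turn about z gives the same grasp; the last joint's range is limited). The gripper opens to 88 mm and grips with 3 to 60 N. Pads are 19 mm wide; open, the fingers measure 130 mm over their backs; the gripper's body (78 mm by 193 mm) begins 47 mm behind the grasp point.
Start: joints at [1.631, 0.359, 0.012, 0, -1.224, -0.288], TCP at [152.449, 657.537, 226.561] pointing down, gripper open.
Joint ranges: [-3.07, 3.07], [-1.43, 2.12], [-1.02, 1.25], [-3.03, 1.67], [-3.05, -0], [-3.03, 3.03]. Speed limits (rad/s): [2.39, 2.39, 3.01, 3.14, 3.14, 3.14].

## Interface

Orientations are given as a unit quaternion [w, x, y, z].
In Python, from bench import manip, optics gives the robot as it stands.
- The arm moves only by the tool arm_command, never from a script. Its argument "deltas" is a list of rows, each a list of 4 numbers: the shift along the world's x, y, z in cm, then the turn about the world's z in degrees. A call has 1 to 12 rows; each row shifts and turns the commanded pose from where the row before left it; what a row does not reach is not made up. A row lasts 1/8 s, in which the tool goes at most 62.5 mm and 10.7 degrees, less where a joint would pass 70% of its speed; a pose out of reach is approached as far as the arm can. A call with a gripper value outside its range is refused whole. "claw" is the finger opening in cm, from 0 to 8.76, set as the call begins (left out, the last holds). The fingers move at their own pace and stop on an object; "newtons" is the grip in N (left out, the last holds). Time passes only in rows, so rows that do not move let the fingers close. It gives the time, the measured TCP pose, the force, the opening and the grip force at its end, in the units of the state.
- manip.sense(): the state, without advancing time (a new reading comes with each control period).
- optics.capture(name): name is "scene" or "top" or "wrist"; returns the picture (420x560x3 uint8, red, green, blue); there is no depth.
- optics.camera_params(name): a dict with "fx", "fy", "cx", "cy" (pixels), "T" (4x4, takes a point from camera to world coordinates). Camera axes: x right, y down, z forward; pixel columns grow to the right and rows downward; lengths in mm; the calibration is good to about 2 mm. A picture is of the moment at which its call begins: read the wrist's pose just before it. camera_params takes no time and is no camera call; for the wrist camera it gives the pose at the moment of the call.
- manip.sign_off(): hands the job in; it is judged then, once.
The state is a dict: "clock": time; "joint_positions": joint angles; "dq": joint speeds; "tau": joint torques, N m; "ee_pos": TCP position; "tcp_rot": TCP orientation; "wrist_force": force on the tool from outside, world axes, zero at the start; "ft_torque": the same for the moment, N m; "opening": finger opening in mm; "grasp_force": force on a finger pad.
Only numpy, scipy, OpenCV 4.12 (cv2) and the standard library are available. Lean on these libraries where they do the work, as an engineer would, in place of code of your own. Each camera call takes 0.05 s, during which the arm holds its last target. There are 200 camera calls.

## Task

Each parts bin on the stock board has a hinged tag in front of it: two of the four tags show the wrong face. With the fingertips, gently push over only the wrong tags, so that the full bins' tags lean towards their bins with the round mark on top and the empty bins' tags lean away from their bins with the bar on top. Do not flip the tags that are already right, and leave the loose things on the board and bench where they are.

Things in the scene. Friction and masses are not known exactly. Their poses are not given: they have to be found in the camera images.
- bin_a: a fixed grey plastic parts bin, 110 x 95 mm and 60 mm high, heaped full of brass couplers up to the rim, with its hinged tag on the bare strip in front of it (robot side). Origin on the board's top (12 mm above the bench), straight below the middle of the tag's hinge; x points from the tag to its bin, level, and z up; the bin's near wall stands 105 mm along x. The four bins stand side by side 110 mm apart in any order.
- tag_a (a joint): the hinge of bin_a's tag, rad: 0 = leaning 46 deg from upright away from the bin (towards the robot), bar mark on top (means reorder); 0.8 = upright; 1.6 = leaning 46 deg towards the bin, round mark on top (means stocked). Both ends are stops. The hinge is loose: pushed past upright, the tag drops to the other stop by its own weight (30 to 54 g).
- hinge_a (a point): middle of the hinge line of bin_a's tag, 34 mm above the bench; fixed; same axes as bin_a (the hinge runs along y). Steel lugs either side of the tag end 5 mm above this line.
- edge_a (a point): middle of the free edge of bin_a's tag, 60 mm from the hinge line. The tag is a white plastic plate 50 mm wide (along the hinge), 60 mm high and 4 mm thick, with a raised black round mark (30 mm) on one face and a raised black bar (40 x 9 mm) on the other.
- bin_b: a fixed grey plastic parts bin, 110 x 95 mm and 60 mm high, bare empty, with its hinged tag on the bare strip in front of it (robot side). Origin on the board's top (12 mm above the bench), straight below the middle of the tag's hinge; x points from the tag to its bin, level, and z up; the bin's near wall stands 105 mm along x. The four bins stand side by side 110 mm apart in any order.
- tag_b (a joint): the hinge of bin_b's tag, rad: 0 = leaning 46 deg from upright away from the bin (towards the robot), bar mark on top (means reorder); 0.8 = upright; 1.6 = leaning 46 deg towards the bin, round mark on top (means stocked). Both ends are stops. The hinge is loose: pushed past upright, the tag drops to the other stop by its own weight (30 to 54 g).
- hinge_b (a point): middle of the hinge line of bin_b's tag, 34 mm above the bench; fixed; same axes as bin_b (the hinge runs along y). Steel lugs either side of the tag end 5 mm above this line.
- edge_b (a point): middle of the free edge of bin_b's tag, 60 mm from the hinge line. The tag is a white plastic plate 50 mm wide (along the hinge), 60 mm high and 4 mm thick, with a raised black round mark (30 mm) on one face and a raised black bar (40 x 9 mm) on the other.
- bin_c: a fixed grey plastic parts bin, 110 x 95 mm and 60 mm high, heaped full of steel plugs up to the rim, with its hinged tag on the bare strip in front of it (robot side). Origin on the board's top (12 mm above the bench), straight below the middle of the tag's hinge; x points from the tag to its bin, level, and z up; the bin's near wall stands 105 mm along x. The four bins stand side by side 110 mm apart in any order.
- tag_c (a joint): the hinge of bin_c's tag, rad: 0 = leaning 46 deg from upright away from the bin (towards the robot), bar mark on top (means reorder); 0.8 = upright; 1.6 = leaning 46 deg towards the bin, round mark on top (means stocked). Both ends are stops. The hinge is loose: pushed past upright, the tag drops to the other stop by its own weight (30 to 54 g).
- hinge_c (a point): middle of the hinge line of bin_c's tag, 34 mm above the bench; fixed; same axes as bin_c (the hinge runs along y). Steel lugs either side of the tag end 5 mm above this line.
- edge_c (a point): middle of the free edge of bin_c's tag, 60 mm from the hinge line. The tag is a white plastic plate 50 mm wide (along the hinge), 60 mm high and 4 mm thick, with a raised black round mark (30 mm) on one face and a raised black bar (40 x 9 mm) on the other.
- bin_d: a fixed grey plastic parts bin, 110 x 95 mm and 60 mm high, bare empty, with its hinged tag on the bare strip in front of it (robot side). Origin on the board's top (12 mm above the bench), straight below the middle of the tag's hinge; x points from the tag to its bin, level, and z up; the bin's near wall stands 105 mm along x. The four bins stand side by side 110 mm apart in any order.
- tag_d (a joint): the hinge of bin_d's tag, rad: 0 = leaning 46 deg from upright away from the bin (towards the robot), bar mark on top (means reorder); 0.8 = upright; 1.6 = leaning 46 deg towards the bin, round mark on top (means stocked). Both ends are stops. The hinge is loose: pushed past upright, the tag drops to the other stop by its own weight (30 to 54 g).
- hinge_d (a point): middle of the hinge line of bin_d's tag, 34 mm above the bench; fixed; same axes as bin_d (the hinge runs along y). Steel lugs either side of the tag end 5 mm above this line.
- edge_d (a point): middle of the free edge of bin_d's tag, 60 mm from the hinge line. The tag is a white plastic plate 50 mm wide (along the hinge), 60 mm high and 4 mm thick, with a raised black round mark (30 mm) on one face and a raised black bar (40 x 9 mm) on the other.
- board: the fixed wooden base board, 310 x 470 mm, 12 mm thick, under the four bins; origin at the centre of its underside, x away from the robot; the hinge line of all tags lies at x = -70 mm.
- cap_1: a black knob cap, 20 mm across and 22 mm high, loose, stands on the board on the hinge line between two neighbouring tags; origin at the centre of its foot; leave it.
- cap_2: a second black knob cap, 20 mm across and 22 mm high, loose, stands on the board on the hinge line between two neighbouring tags; origin at the centre of its foot; leave it.
- coupler: a brass coupler, 16 mm across and 30 mm high, loose, stands on the board on the hinge line between two neighbouring tags; origin at the centre of its foot; leave it.
- tape: a pale roll of tape, 70 mm across and 19 mm high, lying on the bench right of the board; leave it.
- meter: a handheld grey meter, 160 x 80 mm and 43 mm high, lying on the bench left of the board; leave it.
- jar: a small closed jar, 60 mm across and 75 mm high, on the bench right of the board; leave it.

How it is judged:
By the outcome, as a careful person would: the job done as asked, in the order asked, and still so for the second after the job is handed in, with the robot touching nothing.
It also fails if it takes over 42 s, if anything falls off the work surface, if the arm or the gripper's body presses on something with over 40 N, if the wrist force passes 120 N, or if a joint passes its speed limit or range.

## Working session

There is one attempt and no reset: what is moved stays moved. The work goes in short steps, Python scripts to look and compute and a tool call to move; the robot and the scene stay as the last step left them, time stands still between calls to the robot, and variables do not carry over. Pictures are saved under pics/ and viewed, at most 10 in all, crops included, and the job is handed in when it is done.

Besides the shell and the picture viewer there is one more tool, called as name(argument=value, ...) on one line, values as JSON. arm_command: Moves the arm, as the interface text tells. Its arguments: {"type":"object","properties":{"deltas":{"type":"array"},"claw":{"type":"number"},"newtons":{"type":"number"}},"required":["deltas"]}

```bash
mkdir -p pics; python3 - <<'E'
from bench import manip, optics
import cv2,numpy as np
for n in("top","scene"):
    im=optics.capture(n);cv2.imwrite(f"pics/{n}0.png",im[:,:,::-1])
    p=optics.camera_params(n);print(n,p["fx"],p["cx"],p["cy"],np.round(p["T"],3).tolist())
s=manip.sense();print(s["clock"],s["ee_pos"],s["tcp_rot"],s["opening"])
E
```

```text
top 383.25239267197367 279.7936677291278 201.9381221713573 [[0.014, -0.997, 0.079, 439.541], [-1.0, -0.014, -0.003, 29.498], [0.004, -0.079, -0.997, 1051.343], [0.0, 0.0, 0.0, 1.0]]
scene 525.764006485093 276.69548678718917 215.30035047988974 [[-0.329, 0.559, -0.761, 1498.045], [0.944, 0.2, -0.261, 357.592], [0.006, -0.805, -0.594, 815.573], [0.0, 0.0, 0.0, 1.0]]
0.1 [152.36139398 657.14395034 225.72686553] [ 7.24579036e-04  9.93513921e-01 -1.13708236e-01 -2.17124255e-05] 87.39808810271202
```

View pics/top0.png

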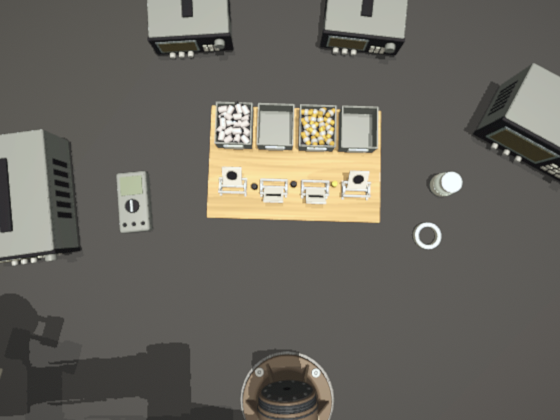

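View pics/scene0.png

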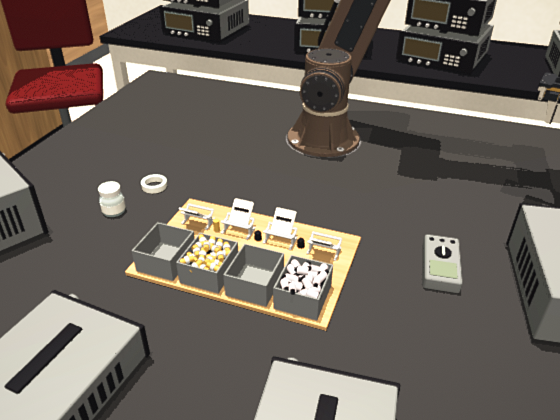

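The top view shows, left to right: white steel plugs (bin_c), an empty bin, brass couplers (bin_a), and an empty bin. The tags are round (232,176), bar (273,195), bar (315,196) and round (358,181). The two on the right are wrong. I'll measure the board and those tags.

```bash
cat > h.py <<'E'
from bench import manip, optics
import cv2,numpy as np
def ray(n,uv,z,p=None):
    p=p or optics.camera_params(n);T=np.array(p["T"])
    d=T[:3,:3]@[(uv[0]-p["cx"])/p["fx"],(uv[1]-p["cy"])/p["fy"],1]
    return T[:3,3]+d*(z-T[2,3])/d[2]
def proj(n,P):
    p=optics.camera_params(n);T=np.array(p["T"]);c=T[:3,:3].T@(np.array(P)-T[:3,3])
    return p["fx"]*c[0]/c[2]+p["cx"],p["fy"]*c[1]/c[2]+p["cy"]
E
python3 - <<'E'
from h import *
im=cv2.imread("pics/top0.png");hsv=cv2.cvtColor(im,cv2.COLOR_BGR2HSV)
m=cv2.inRange(hsv,(8,60,90),(30,255,255));m[:95]=0;m[230:]=0;m[:,:200]=0;m[:,390:]=0
m=cv2.morphologyEx(m,cv2.MORPH_OPEN,np.ones((3,3)))
pts=cv2.findNonZero(m).reshape(-1,2)
w=np.array([ray("top",p,12)[:2] for p in pts],np.float32)
r=cv2.minAreaRect(w);print(r)
a=r[2] if r[1][0]<r[1][1] else r[2]-90
a=(a+45)%90-45;a=np.radians(a);print("yaw",np.degrees(a))
c=np.array(r[0]);R=np.array([[np.cos(a),-np.sin(a)],[np.sin(a),np.cos(a)]])
big=cv2.resize(im[90:230,200:390],None,fx=4.2,fy=4.2,interpolation=cv2.INTER_CUBIC)
for y in(165,55,-55,-165):
    h=c+R@[-70,y];print(y,h)
    for off in(0,-43,43):
        q=c+R@[-70+off,y];z=34 if off==0 else 34+42
        u,v=proj("top",[*q,z]);cv2.circle(big,(int((u-200+.5)*4.2),int((v-90+.5)*4.2)),3,(0,0,255) if off==0 else (0,255,0),-1)
cv2.imwrite("pics/crop1.png",big)
E
```

```text
Traceback (most recent call last):
  File "h.py", line 4, in ray
    p=p or optics.camera_params(n);T=np.array(p["T"])
           ~~~~~~~~~~~~~~~~~~~~^^^
ValueError: time passes only in moves, steps and waits
```

```bash
sed -i 's/p=p or optics.camera_params(n)/p=p or par(n)/; s/p=optics.camera_params(n);T/p=par(n);T/; 2a import functools\npar=functools.cache(lambda n: optics.camera_params(n))' h.py
python3 - <<'E'
from h import *
im=cv2.imread("pics/top0.png");hsv=cv2.cvtColor(im,cv2.COLOR_BGR2HSV)
m=cv2.inRange(hsv,(8,60,90),(30,255,255));m[:95]=0;m[230:]=0;m[:,:200]=0;m[:,390:]=0
m=cv2.morphologyEx(m,cv2.MORPH_OPEN,np.ones((3,3)))
pts=cv2.findNonZero(m).reshape(-1,2)
w=np.array([ray("top",p,12)[:2] for p in pts],np.float32)
r=cv2.minAreaRect(w);print(r)
a=(r[2]+45)%90-45;a=np.radians(a);print("yaw",np.degrees(a))
c=np.array(r[0]);R=np.array([[np.cos(a),-np.sin(a)],[np.sin(a),np.cos(a)]])
big=cv2.resize(im[90:230,200:390],None,fx=4.2,fy=4.2,interpolation=cv2.INTER_CUBIC)
for y in(165,55,-55,-165):
    h=c+R@[-70,y];print(y,h)
    for off in(0,-43,43):
        q=c+R@[-70+off,y];z=34 if off==0 else 34+42
        u,v=proj("top",[*q,z]);cv2.circle(big,(int((u-200+.5)*4.2),int((v-90+.5)*4.2)),3,(0,0,255) if off==0 else (0,255,0),-1)
cv2.imwrite("pics/crop1.png",big)
E
```

```text
((629.3851928710938, -11.833847045898438), (473.59320068359375, 314.68682861328125), 89.12615966796875)
yaw -0.87384033203125
165 [561.90971583 154.2145194 ]
55 [560.23212787  44.22731242]
-55 [558.5545399  -65.75989456]
-165 [ 556.87695194 -175.74710153]
```

View pics/crop1.png

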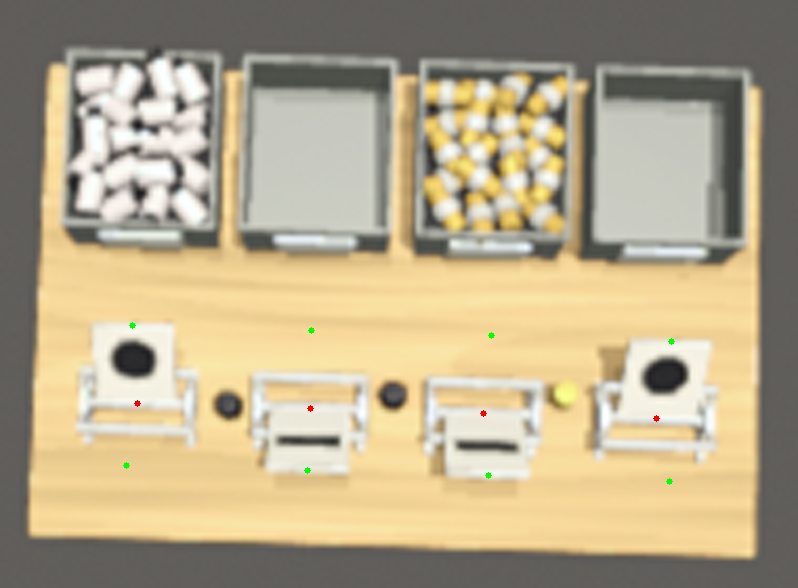

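The predicted hinge and edge points match the picture. The board is 474 x 315 mm against 470 x 310 nominal, yaw is -0.9°, and the edges lie 43 mm off the hinge. Tag d is at (557,-176) and has to go towards the robot. Tag a is at (558.5,-66) and has to go towards its bin. First I'll close the claw and move behind tag d.

arm_command(deltas=[[2.4, -4.2, 0, 1.2], [2.4, -4.2, 0, 1.2], [2.4, -4.2, 0, 1.2], [2.4, -4.2, 0, 1.2], [2.4, -4.2, 0, 1.2], [2.4, -4.2, 0, 1.2], [2.4, -4.2, 0, 1.2], [2.4, -4.2, 0, 1.2], [2.4, -4.2, 0, 1.3], [2.4, -4.2, 0, 1.3]], claw=0, newtons=5)

```text
clock: 1.35
ee_pos: [392.8, 236.0, 226.5]
tcp_rot: [-0.0, 1.0, -0.007, -0.0]
wrist_force: [1.3, -0.6, -0.0]
opening: 0.7
grasp_force: 0.0
```

arm_command(deltas=[[2.4, -4.2, 0, 0], [2.4, -4.2, 0, 0], [2.4, -4.2, 0, 0], [2.4, -4.2, 0, 0], [2.4, -4.2, 0, 0], [2.4, -4.2, 0, 0], [2.4, -4.2, 0, 0], [2.4, -4.2, 0, 0], [2.4, -4.2, 0, 0], [2, -3.8, 0, 0], [0, 0, 0, 0], [0, 0, 0, 0]])

```text
clock: 2.85
ee_pos: [627.9, -178.4, 225.8]
tcp_rot: [-0.0, 1.0, -0.008, -0.001]
wrist_force: [0.4, 0.9, 0.3]
opening: 0.5
grasp_force: 0.0
```

```bash
python3 - <<'E'
from h import *
im=optics.capture("wrist")[:,:,::-1].copy()
for P in([557,-176,34],[600,-175,76],[558.5,-66,34],[515,-66,76]):
    u=proj("wrist",P);print(P,u);cv2.circle(im,(int(u[0]),int(u[1])),4,(0,0,255),-1)
cv2.imwrite("pics/w1.png",im)
E
```

```text
[557, -176, 34] (np.float64(275.46955561371556), np.float64(245.95866006531466))
[600, -175, 76] (np.float64(273.6721453967767), np.float64(223.10346212483043))
[558.5, -66, 34] (np.float64(183.91054274909993), np.float64(246.1473591755992))
[515, -66, 76] (np.float64(177.0000657361113), np.float64(297.18483182575017))
```

View pics/w1.png

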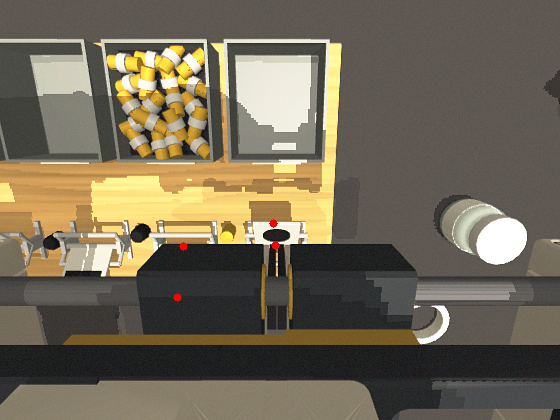

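The wrist view shows tag d's free edge at about (274,222), where it was predicted, with brass couplers in the neighbouring bin. There is clear space behind the edge, so I'll go down and push.

arm_command(deltas=[[0, 0, -4, 0], [0, 0, -4, 0], [0, 0, -3, 0], [0, 0, -2.5, 0], [0, 0, -1.5, 0], [0, 0, -1.2, 0], [0, 0, 0, 0], [0, 0, 0, 0]])

```text
clock: 3.9
ee_pos: [629.1, -178.5, 65.5]
tcp_rot: [0.0, 1.0, -0.007, 0.001]
wrist_force: [-0.1, -0.5, 0.9]
opening: 0.4
grasp_force: 0.0
```

arm_command(deltas=[[-0.6, 0, 0, 0], [-0.6, 0, 0, 0], [-0.6, 0, 0, 0], [-0.6, 0, 0, 0], [-0.6, 0, 0, 0], [-0.6, 0, 0, 0], [-0.6, 0, 0, 0], [-0.6, 0, 0, 0], [-0.6, 0, 0, 0], [-0.6, 0, 0, 0], [0, 0, 0, 0]])

```text
clock: 5.28
ee_pos: [568.0, -178.5, 64.6]
tcp_rot: [-0.0, 1.0, -0.007, -0.0]
wrist_force: [0.3, 0.2, 0.1]
opening: 1.0
grasp_force: 0.0
```

arm_command(deltas=[[-0.4, 0, 0, 0], [-0.4, 0, 0, 0], [-0.4, 0, 0, 0], [-0.3, 0, 0, 0], [0, 0, 0, 0], [0, 0, 0, 0], [0, 0, 0, 0]])

```text
clock: 6.15
ee_pos: [553.6, -178.4, 64.6]
tcp_rot: [0.0, 1.0, -0.007, 0.0]
wrist_force: [-0.3, -0.1, 0.4]
opening: 0.7
grasp_force: 0.0
```

arm_command(deltas=[[2, 0, 2, 0], [0, 0, 4, 0], [0, 0, 4, 0], [0, 0, 2, 0], [0, 0, 0, 0], [0, 0, 0, 0]])

```text
clock: 6.9
ee_pos: [572.9, -178.3, 183.7]
tcp_rot: [-0.0, 1.0, -0.008, -0.001]
wrist_force: [0.3, 0.9, -0.0]
opening: 0.5
grasp_force: 0.0
```

```bash
python3 - <<'E'
from h import *
a=optics.capture("scene")[170:330,120:370,::-1]
b=optics.capture("top")[90:230,200:390,::-1]
f=lambda x:cv2.resize(x,(560,int(560*x.shape[0]/x.shape[1])),interpolation=cv2.INTER_CUBIC)[:295]
cv2.imwrite("pics/c2.png",np.vstack([f(a),f(b)]))
E
```

```text
(no output)
```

View pics/c2.png

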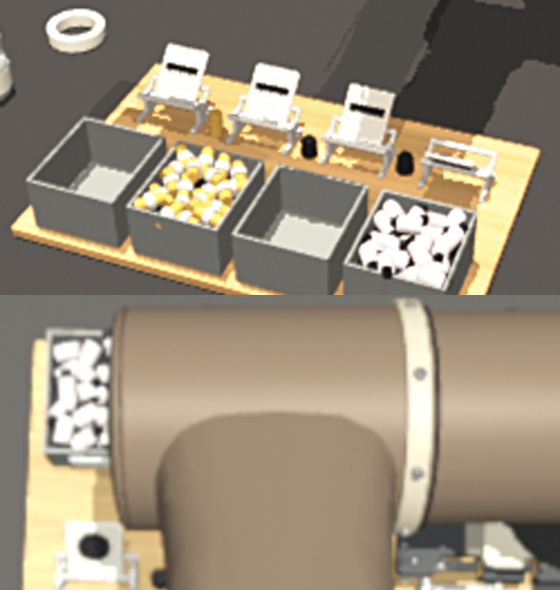

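The scene crop shows tag d (far left, 180,68) now leaning to the robot with its bar on top, and nothing else has moved. Next is tag a.

arm_command(deltas=[[-2.2, 2.8, 0, 0], [-2.2, 2.8, 0, 0], [-2.2, 2.8, 0, 0], [-2.2, 2.9, 0, 0], [0, 0, 0, 0], [0, 0, 0, 0]])

```text
clock: 7.75
ee_pos: [485.6, -65.4, 184.3]
tcp_rot: [0.0, 1.0, -0.007, -0.0]
wrist_force: [0.6, 0.4, -1.0]
opening: 0.1
grasp_force: 0.0
```

arm_command(deltas=[[0, 0, -4, 0], [0, 0, -3, 0], [0, 0, -2, 0], [0, 0, -2, 0], [0, 0, -1, 0], [0, 0, 0, 0], [0, 0, 0, 0]])

```text
clock: 8.62
ee_pos: [486.1, -65.6, 65.1]
tcp_rot: [-0.0, 1.0, -0.007, 0.0]
wrist_force: [0.4, 0.5, 1.0]
opening: 0.6
grasp_force: 0.0
```

arm_command(deltas=[[0.6, 0, 0, 0], [0.6, 0, 0, 0], [0.6, 0, 0, 0], [0.6, 0, 0, 0], [0.6, 0, 0, 0], [0.6, 0, 0, 0], [0.6, 0, 0, 0], [0.6, 0, 0, 0], [0.6, 0, 0, 0], [0.6, 0, 0, 0]])

```text
clock: 9.88
ee_pos: [545.9, -65.5, 64.6]
tcp_rot: [0.0, 1.0, -0.007, 0.0]
wrist_force: [0.1, -0.3, 0.4]
opening: 0.4
grasp_force: 0.1
```

arm_command(deltas=[[0.4, 0, 0, 0], [0.4, 0, 0, 0], [0.4, 0, 0, 0], [0.3, 0, 0, 0], [0, 0, 0, 0], [0, 0, 0, 0]])

```text
clock: 10.62
ee_pos: [560.3, -65.5, 64.5]
tcp_rot: [0.0, 1.0, -0.007, -0.0]
wrist_force: [0.3, 0.3, -0.1]
opening: 0.6
grasp_force: 0.0
```

arm_command(deltas=[[-2, 0, 2, 0], [0, 0, 4, 0], [0, 0, 4, 0], [0, 0, 4, 0], [0, 4, 0, 0], [0, 4, 0, 0], [0, 4, 0, 0], [0, 4, 0, 0], [0, 4, 0, 0], [0, 4, 0, 0], [0, 0, 0, 0], [0, 0, 0, 0]])

```text
clock: 12.12
ee_pos: [540.1, 174.4, 204.4]
tcp_rot: [0.0, 1.0, -0.007, -0.0]
wrist_force: [-0.1, -0.5, -0.5]
opening: 0.9
grasp_force: 0.0
```

```bash
python3 - <<'E'
from h import *
a=optics.capture("scene")[170:330,120:370,::-1]
b=optics.capture("top")[90:230,200:390,::-1]
f=lambda x:cv2.resize(x,(560,int(560*x.shape[0]/x.shape[1])),interpolation=cv2.INTER_CUBIC)[:295]
cv2.imwrite("pics/c3.png",np.vstack([f(a),f(b)]))
E
```

```text
(no output)
```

View pics/c3.png

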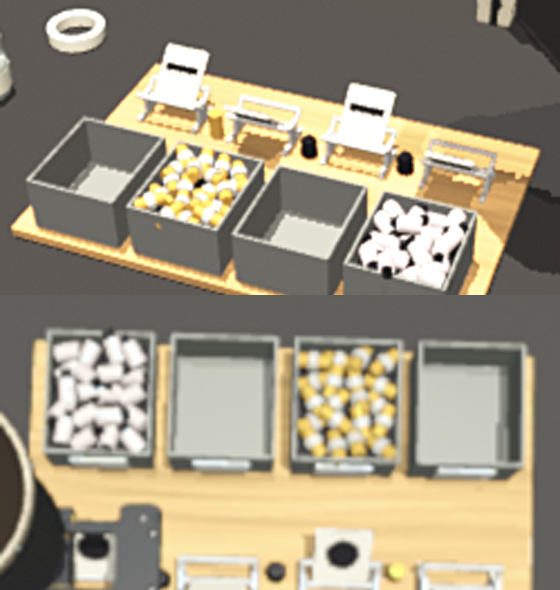

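The pictures show tag a (343,556) leaning to its bin with the round mark on top. Tag d and the second bin's tag show their bars towards the robot, and tag c still shows its round mark. The caps and the coupler are still standing.

```bash
python3 -c "
from bench import manip
print(manip.sign_off())"
```

```text
the job is handed in; nothing more can be done
None
```

I pushed over the two wrong tags: bin_a's now leans to its bin with the round mark up, and the right-hand empty bin's leans to the robot with the bar up. The other two tags and the loose things look untouched in the last pictures, and I handed the job in at about 12 s.

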